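# Free the canister from its holding clamp

### The job

The screw-top canister stands held between the V jaws of the ratchet clamp on the counter. Free it: press the release button on the sliding jaw down with a fingertip, keep it down while you push the jaw back along its bar, away from the canister, all the way to the end stop, and then let go. Do not handle the canister, leave it standing where it is in the clamp, and leave the cups, the tamper and the puck undisturbed.

Things in the scene. Friction and masses are not known exactly. Their poses are not given: they have to be found in the camera images.
- clamp: Canister clamp, fixed on the counter, yaw varies: grey painted metal base 330 x 112 x 12 mm, black fixed V jaw (78 mm high) at its -x end, toothed steel bar on its centre line, black sliding V jaw, steel stop block (40 mm high) at its +x end. Origin: underside, on the bar's line, 155 mm from the -x end. +x runs along the bar from fixed jaw to stop, the way the sliding jaw opens; z is up.
- jaw (a joint): Sliding jaw along the bar, m: 0 closed on the canister (the start), 0.072 against the stop; grows along the clamp's +x. Sliding takes about 2.5 N plus 8 N per m/s. The ratchet blocks it from opening unless the release is held down. No spring: it stays where left. Its carriage is 92 mm wide, 100 mm long, deck 46 mm above the counter, V plates up to 74 mm.
- release (a joint): How far the release button is pressed straight down, m: 0 up, 0.008 fully down. Sprung: 1.5 N starts it, 3.9 N holds it fully down; the ratchet is free from 0.0045 on. Let go, it springs up, though after the push it may stay a few mm down where its pawl rests on a tooth.
- release_top (a point): Centre of the release button's top face, 60 mm above the counter when up; moves with button and jaw. Grey, with five fine cross ribs; 40 mm along the clamp's x, 48 mm across, 14 mm above the deck. Open at both sides; towards the canister, 15 mm from its edge, an upstand 78 mm above the counter; behind it, 4 mm from its edge, the thumb rest.
- thumb_rest (a point): Middle of the top edge of the thumb rest's front face, an upright wall on the sliding jaw behind the button, facing the clamp's -x: 80 mm wide, top 80 mm above the counter (20 mm above the button), 24 mm along +x from the button's centre. A fingertip holding the button down can push against it to move the jaw back.
- canister: Empty steel canister with dark screw-top lid, loose, about 0.26 kg, 86 mm diameter (lid 89 mm), 88 mm tall; origin at the centre of its underside. Stands upright on the clamp's mat, 14 mm above the counter (its top at 102 mm); its axis lies 60 mm along -x from the clamp's origin, 100 mm from the button's centre.
- cup_a: Terracotta cup, loose, 76 mm across the rim, 62 mm tall, standing on the counter beside the clamp; origin at the centre of its underside.
- cup_b: A second terracotta cup of the same size, loose, standing on the counter beside the clamp; origin at the centre of its underside.
- tamper: Copper-coloured steel coffee tamper, loose, standing on its 58 mm base, 80 mm tall; origin at the centre of its underside.
- puck: Grey silicone puck, loose, 72 mm in diameter, 16 mm high, lying on the counter; origin at the centre of its underside.
Not all that is in view belongs to the job. Several things have the shape of the canister; the one meant has the colours described above.

How it is judged:
On the way, in this order (a step that is already met when the one before it is completed fails the run):
1. the release is pressed while the jaw is still closed on the canister (value of joint release above 0.0045 m and value of joint jaw below 0.015 m), for 0.05 s.
2. the jaw has been pushed back to its end stop (value of joint jaw above 0.067 m), for 0.2 s.
At the end, for the whole second after the job is handed in: The sliding jaw stands still within 5 mm of its end stop; the canister stands upright (within 0.06 rad) and still, within 12 mm of where it was; cups, tamper and puck are within 15 mm of where they were (value of joint jaw above 0.067 m and velocity of joint jaw between -0.005 and 0.005 m/s and angle between canister's own z axis and vertical below 0.06 rad and distance of canister from where it was at the start of the episode below 0.012 m and linear speed of canister below 0.01 m/s and distance of each of cup_a, cup_b, tamper, puck from where it was at the start of the episode below 0.015 m); the robot touches nothing.
It fails at once if the canister is lifted, carried, pushed away or tipped (distance of canister from where it was at the start of the episode above 0.012 m or angle between canister's own z axis and vertical above 0.15 rad).
It fails at once if the canister is handled: gripped or pressed with the fingers (contact force between the fingers and canister above 4 N).
It fails at once if a cup, the tamper or the puck is moved or lifted (distance of any of cup_a, cup_b, tamper, puck from where it was at the start of the episode above 0.015 m).
It also fails if it takes over 32 s, if anything falls off the work surface, if the arm or the gripper's body presses on something with over 40 N, if the wrist force passes 120 N, or if a joint passes its speed limit or range.

### The arm

A 6-joint arm with a two-finger parallel gripper is mounted at the origin on the work surface. World frame = base frame: x ahead of the robot, y to its left, z up, the work surface at z = 0. Lengths are in m, angles in rad, forces in N, time in s.
With the tool pointing down it reaches from about 0.4 to 0.825 m from the base axis. Payload 7 kg.
Tool frame: the origin (TCP) lies on the centre line of the jaws, within the pads' length; the fingertips stand arm.tip_reach ahead of it and the grasp point (between the pads) lies 5 mm behind it (arm.tip_reach is the distance from the TCP to the fingertips, in m); z points along the fingers, y is the line along which they close (so a half turn about z gives the same grasp; the last joint's range is limited). The gripper opens to 88 mm and grips with 3 to 60 N. Pads are 19 mm wide; open, the fingers measure 130 mm over their backs; the gripper's body (78 mm by 193 mm) begins 47 mm behind the grasp point.
Start: joints at [1.634, 0.359, 0.012, 0, -1.224, -0.288], TCP at [0.15, 0.658, 0.241] pointing down, gripper open.
Joint ranges: [-3.07, 3.07], [-1.43, 2.12], [-1.02, 1.25], [-3.03, 1.67], [-3.05, -0], [-3.03, 3.03]. Speed limits (rad/s): [2.39, 2.39, 3.01, 3.14, 3.14, 3.14].

### API

Orientations are given as [roll, pitch, yaw] about the fixed x, y, z axes, in that order (R = Rz(yaw) Ry(pitch) Rx(roll)).
In Python, from station import status, optics, order, arm gives the robot as it stands. The module is installed in compiled form; this text tells all that it offers.
- The arm moves only by the shell command python3 -m jog 'ROWS' [FORCE]. ROWS is JSON, a list of rows, each a list of 3 entries, a list of its own where there are three numbers: the gripper command: -1 is shut, 1 is fully open, values between are in proportion, then the shift along the tool's x, y, z in mm, then the turn about the tool's z in rad. A call has 1 to 20 rows; each row is the pose to reach, as a shift and turn from the pose commanded when the call began, along the tool's axes at that moment; what a row does not reach only later rows make up. A row lasts 1/8 s, in which the tool goes at most 62.5 mm and 10.7 degrees, less where a joint would pass 70% of its speed; a pose out of reach is approached as far as the arm can. A call with a gripper value outside its range is refused whole. The fingers move at their own pace and stop on an object; FORCE is the grip in N (left out, the last holds). Time passes only in rows, so rows that repeat a pose let the fingers close. It gives the time, the measured TCP pose, the force, the opening and the grip force at its end, in the units of the state.
- status.get_state(): the state, without advancing time (a new reading comes with each control period).
- optics.grab_frame(name): name is "scene" or "top" or "wrist"; returns a dict with "color" (480x640x3 uint8, red, green, blue), "mtx" (3x3 intrinsics, pixels), "cam_to_world" (4x4, takes a point from camera to world coordinates). Camera axes: x right, y down, z forward; pixel columns grow to the right and rows downward; lengths in m; the calibration is good to about 2 mm. A picture is of the moment at which its call begins. There is no depth.
- order.job_done(): hands the job in; it is judged then, once.
The state is a dict: "t": time; "q": joint angles; "qd": joint speeds; "joint_efforts": joint torques, N m; "eef_pos": TCP position; "ee_rot": TCP orientation; "force": force on the tool from outside, world axes, zero at the start; "moment": the same for the moment, N m; "width": finger opening in m; "gripper_force": force on a finger pad.
Only numpy, scipy, OpenCV 4.12 (cv2) and the standard library are available. Lean on these libraries where they do the work, as an engineer would, in place of code of your own. Each camera call takes 0.05 s, during which the arm holds its last target. There are 200 camera calls.

## Working session

There is one attempt and no reset: what is moved stays moved. The work goes in short steps, Python scripts to look and compute and a shell command to move; the robot and the scene stay as the last step left them, time stands still between calls to the robot, and variables do not carry over. Pictures are saved under pics/ and viewed, at most 10 in all, crops included, and the job is handed in when it is done.

```bash
mkdir -p pics; cat > h.py <<'E'
import numpy as np,cv2
from station import status,optics,order,arm
def grab(n):
    f=optics.grab_frame(n); np.savez(f'{n}.npz',c=f['color'],K=f['mtx'],T=f['cam_to_world']); return f
def load(n): return np.load(f'{n}.npz')
def ray(f,u,v,z):
    K,T=f['K'],f['T']; d=T[:3,:3]@np.linalg.solve(K,[u,v,1.]); o=T[:3,3]
    return o+d*(z-o[2])/d[2]
E
python3 - <<'E'
from h import *
for n in('scene','top'):
    f=grab(n); cv2.imwrite(f'pics/{n}0.png',f['color'][:,:,::-1]); print(f['cam_to_world'][:3])
s=status.get_state(); print(s, arm.tip_reach)
E
```

```text
[[ 0.19009934  0.67186931 -0.71585883  1.17912509]
 [ 0.981646   -0.11873246  0.1492439  -0.07513162]
 [ 0.01527672 -0.73109112 -0.68210878  0.70432194]]
[[ 0.02714174 -0.99780514  0.06040059  0.48453085]
 [-0.99945998 -0.02820708 -0.0168555   0.08081438]
 [ 0.01852223 -0.05991048 -0.99803189  0.91964373]]
{'t': 0.1, 'q': array([ 1.63411627e+00,  3.59332638e-01,  1.11632679e-02, -2.90984906e-04,
       -1.22410507e+00, -2.88103758e-01]), 'qd': array([-0.00016008,  0.00046011,  0.00164992, -0.00033041,  0.00066254,
        0.0011057 ]), 'joint_efforts': array([-1.58536190e-03, -5.84163845e+01,  2.93746966e+01,  7.01535702e+00,
        1.01955087e-02, -4.50017239e-05]), 'eef_pos': array([0.15038956, 0.6576129 , 0.23971385]), 'ee_rot': array([ 3.14009773e+00, -1.57735262e-04, -2.24882771e-01]), 'force': array([ 0.53474669,  0.3671303 , -1.15320231]), 'moment': array([-0.00119509, -0.06575118,  0.01282081]), 'gripper_force': 0.0, 'width': 0.08764121767043444} 0.014
```

View pics/top0.png

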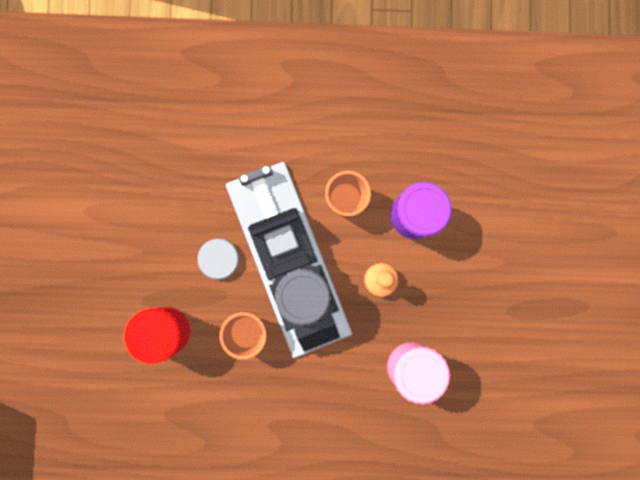

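View pics/scene0.png

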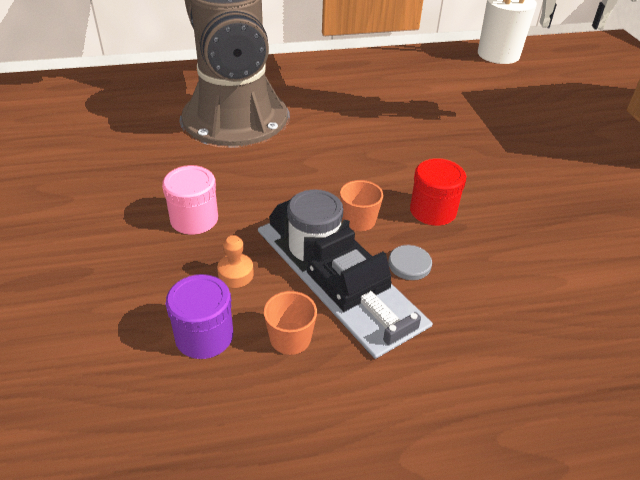

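Top view: button (grey, framed by black) at about (281,240), canister's grey lid at (303,297), stop at (257,175). Base corners are at (226,184), (285,162), (352,335) and (295,357). The cups are at (348,193) and (243,335), the tamper at (381,280) and the puck at (218,259).

What could be mistaken for the canister: red (155,335), pink (420,373), purple (422,210), and the grey steel one with the dark lid at (303,297). The last one is in the clamp and matches the description. What could be mistaken for the button: the bar at (265,197) and the puck (218,259). The ribbed block at (281,240) is the button.

```bash
python3 - <<'E'
from h import *
f=load('top'); c=f['c']
P=[ray(f,*p,.012)[:2] for p in((226,184),(285,162),(352,335),(295,357))]
ax=(P[0]+P[1]-P[2]-P[3])/2; print('corners',np.round(P,4),'len',np.linalg.norm(ax)); ax/=np.linalg.norm(ax)
mid=sum(P)/4; org=mid-.010*ax
print('yaw',np.arctan2(ax[1],ax[0]),'origin',org,'button from base',org+.04*ax)
roi=c[222:262,262:300].astype(int); m=(roi.min(2)>110).astype('uint8')
n,l,st,ce=cv2.connectedComponentsWithStats(m); i=1+st[1:,4].argmax(); u,v=ce[i]+[262,222]
print('button px',u,v,st[i],ray(f,u,v,.06))
print('canister from lid',ray(f,303,297,.102))
cr=cv2.resize(c[150:370,200:400],(600,660))[:600]; cv2.imwrite('pics/crop.png',cr[:,:,::-1])
E
```

```text
corners [[ 0.6521  0.2283]
 [ 0.6949  0.1249]
 [ 0.3919 -0.0018]
 [ 0.3513  0.0969]] len 0.3283200283180769
yaw 0.40390111681915525 origin [0.51335876 0.10816917] button from base [0.55014015 0.12388951]
button px 280.5799418604651 240.93604651162792 [  3   4  33  31 688] [0.54989315 0.12586688 0.06      ]
canister from lid [0.4587635 0.0854504 0.102    ]
```

View pics/crop.png

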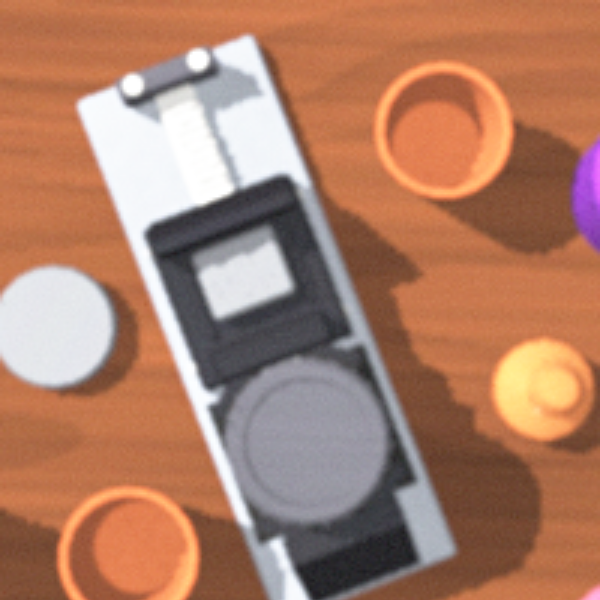

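The crop confirms it: the ribbed grey button is at crop (243,273), between the upstand and the thumb rest, and the dark-lidded canister at (305,440) is in the clamp. Next I go above the button with the fingers shut and tool x along the clamp's x.

```bash
python3 -m jog '[[-1,[60,50,0],-0.1],[-1,[110,95,0],-0.2],[-1,[160,135,0],-0.3],[-1,[210,178,0],-0.4],[-1,[260,220,0],-0.5],[-1,[310,262,0],-0.6],[-1,[360,304,0],-0.635],[-1,[410,346,0],-0.635],[-1,[460,389,20],-0.635],[-1,[490,414,40],-0.635],[-1,[509,430,60],-0.635],[-1,[509,430,60],-0.635],[-1,[509,430,60],-0.635],[-1,[509,430,60],-0.635],[-1,[509,430,60],-0.635],[-1,[509,430,60],-0.635]]' 10
python3 - <<'E'
from h import *
for n in('wrist','top'):
    f=grab(n)
    if n=='wrist': cv2.imwrite(f'pics/{n}1.png',f['color'][:,:,::-1])
print(status.get_state()['eef_pos'],status.get_state()['ee_rot'])
E
```

```text
t: 2.1
eef_pos: [0.5507, 0.1261, 0.1811]
ee_rot: [-3.141, -0.001, 0.411]
force: [-0.0, 0.1, 0.0]
width: 0.0006
gripper_force: 0.0
[0.55070111 0.12578356 0.18084911] [-3.14153278e+00 -4.89088769e-04  4.10972403e-01]
```

View pics/wrist1.png

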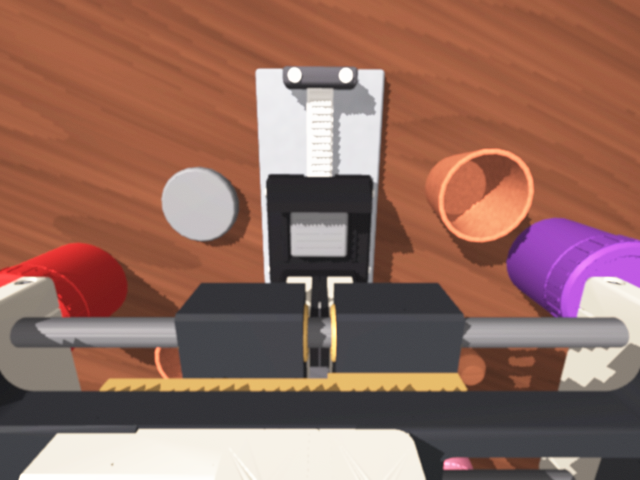

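The wrist view shows the clamp upright in the picture: button about (290–347, 212–257), thumb rest edge near row 212, stop at (320,77). The fingers are shut at (320,290).

```bash
python3 - <<'E'
from h import *
f=load('wrist'); c=f['c']; s=status.get_state(); p=s['eef_pos']; y=s['ee_rot'][2]
X=np.array([np.cos(y),np.sin(y)]);Y=np.array([np.sin(y),-np.cos(y)])
rel=lambda q:np.round(1000*np.array([(q[:2]-p[:2])@X,(q[:2]-p[:2])@Y]),1)
m=(c[195:270,270:370].astype(int).min(2)>85).astype('uint8')
n,l,st,ce=cv2.connectedComponentsWithStats(m); i=1+st[1:,4].argmax(); print(st[i]+[270,195,0,0,0],ce[i]+[270,195])
print('cam',rel(f['T'][:3,3]),f['T'][2,3])
x0,y0,w,h,_=st[i]+[270,195,0,0,0]
for q in((x0,y0),(x0+w,y0),(x0,y0+h),(x0+w,y0+h)):print(q,rel(ray(f,*q,.06)))
for q in((258,70),(384,70)):print('base end',rel(ray(f,*q,.012)))
E
```

```text
[ 290  212   58   45 2488] [318.30345659 234.44453376]
cam [78.6  0.5] 0.3248438223861398
(np.int64(290), np.int64(212)) [ 20.  -23.4]
(np.int64(348), np.int64(212)) [20. 24.]
(np.int64(290), np.int64(257)) [-19.2 -24.4]
(np.int64(348), np.int64(257)) [-19.2  25. ]
base end [133.8 -52.1]
base end [133.8  56. ]
```

```bash
python3 -m jog '[[-1,[8,0,40],0],[-1,[8,0,80],0],[-1,[8,0,98],0],[-1,[8,0,104],0],[-1,[8,0,104],0],[-1,[8,0,104],0]]'; python3 -m jog '[[-1,[0,0,3],0],[-1,[0,0,6],0],[-1,[0,0,8],0],[-1,[0,0,10],0],[-1,[0,0,10],0],[-1,[0,0,10],0]]'
```

```text
t: 2.95
eef_pos: [0.5588, 0.1289, 0.0777]
ee_rot: [-3.141, -0.002, 0.41]
force: [-0.5, 0.6, 0.2]
width: 0.0002
gripper_force: 0.0
t: 3.7
eef_pos: [0.5587, 0.1288, 0.0669]
ee_rot: [3.142, -0.001, 0.41]
force: [3.6, 0.6, 3.3]
width: 0.0004
gripper_force: 1.8
```

The button is down (3.3 N, tip about 7 mm in). I'll start the push slowly along tool x.

```bash
python3 -m jog '[[-1,[2,0,0],0],[-1,[4,0,0],0],[-1,[7,0,0],0],[-1,[10,0,0],0],[-1,[14,0,0],0],[-1,[18,0,0],0],[-1,[22,0,0],0]]'; python3 - <<'E'
from h import *
f=grab('scene'); cv2.imwrite('pics/s2.png',cv2.resize(f['color'][130:370,220:460],(600,600))[:,:,::-1])
E
```

```text
t: 4.58
eef_pos: [0.5772, 0.1367, 0.0662]
ee_rot: [3.142, 0.003, 0.41]
force: [-4.2, 0.0, 5.0]
width: 0.0007
gripper_force: 2.8
```

View pics/s2.png

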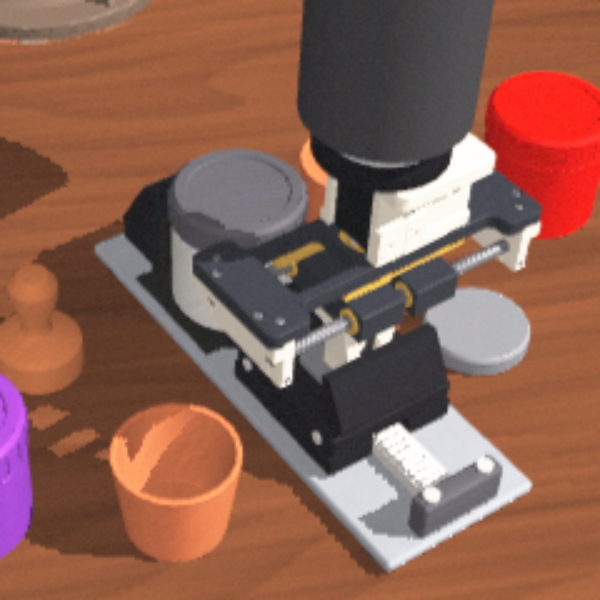

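The jaw is sliding: the tip rests on the button against the thumb rest, and a gap is opening beside the canister, which is still standing at crop (237,240). I'll continue to just short of the stop.

```bash
python3 -m jog '[[-1,[4,0,0],0],[-1,[8,0,0],0],[-1,[12,0,0],0],[-1,[16,0,0],0],[-1,[20,0,0],0],[-1,[24,0,0],0],[-1,[28,0,0],0],[-1,[32,0,0],0],[-1,[36,0,0],0],[-1,[40,0,0],0],[-1,[44,0,0],0],[-1,[48,0,0],0],[-1,[51,0,0],0],[-1,[53,0,0],0],[-1,[53,0,0],0]]'
```

```text
t: 6.5
eef_pos: [0.6254, 0.1574, 0.0661]
ee_rot: [3.141, 0.004, 0.41]
force: [-3.8, -1.6, 7.5]
width: 0.0002
gripper_force: 3.4
```

```bash
python3 -m jog '[[-1,[2,0,0],0],[-1,[4,0,0],0],[-1,[5,0,0],0],[-1,[6,0,0],0],[-1,[6,0,0],0]]'
```

```text
t: 7.12
eef_pos: [0.6292, 0.1588, 0.066]
ee_rot: [3.141, 0.007, 0.409]
force: [-8.9, -3.0, 11.8]
width: 0.0002
gripper_force: 6.4
```

Force along the bar has risen to 9.4 N while the tip lags, so the stop is probably reached. I'll push a little more, hold, and look.

```bash
python3 -m jog '[[-1,[2,0,-1],0],[-1,[4,0,-1],0],[-1,[4,0,-1],0],[-1,[4,0,-1],0]]'; python3 - <<'E'
from h import *
f=grab('scene'); cv2.imwrite('pics/s3.png',cv2.resize(f['color'][130:370,220:460],(600,600))[:,:,::-1])
E
```

```text
t: 7.62
eef_pos: [0.6293, 0.1589, 0.066]
ee_rot: [3.141, 0.014, 0.408]
force: [-19.7, -5.5, 15.7]
width: 0.0004
gripper_force: 12.8
```

View pics/s3.png

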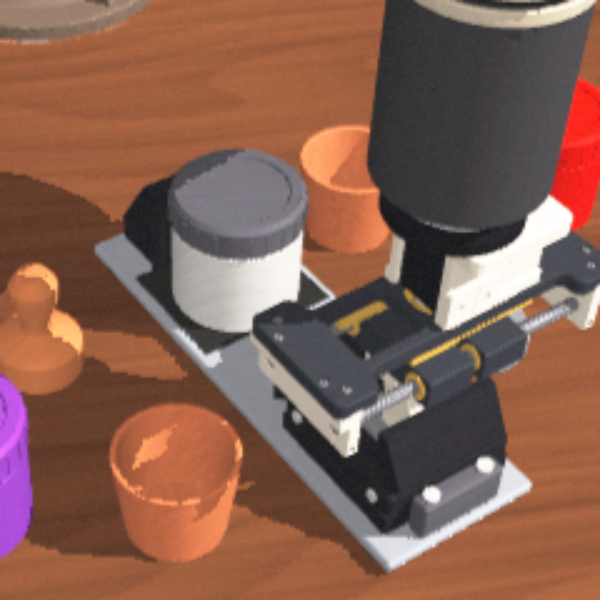

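The carriage is against the stop block (crop about (410,500)), and the canister is free and unmoved at (237,240). Now I ease off and lift away.

```bash
python3 -m jog '[[-1,[-3,0,-2],0],[-1,[-5,0,-5],0],[-1,[-6,0,-10],0],[-1,[-6,0,-20],0],[-1,[-6,0,-45],0],[-1,[-6,0,-90],0],[-1,[-6,0,-130],0],[-1,[-6,0,-130],0],[-1,[-6,0,-130],0],[-1,[-6,0,-130],0],[-1,[-6,0,-130],0],[-1,[-6,0,-130],0]]'; python3 - <<'E'
from h import *
f=grab('scene'); cv2.imwrite('pics/s4.png',cv2.resize(f['color'][130:370,220:460],(600,600))[:,:,::-1])
o=cv2.imread('pics/scene0.png')[:,:,::-1]
print(status.get_state()['force'])
E
```

```text
t: 9.18
eef_pos: [0.6305, 0.16, 0.197]
ee_rot: [3.141, 0.001, 0.41]
force: [0.6, 0.2, 0.0]
width: 0.0004
gripper_force: 0.0
[ 0.14149923  0.63507287 -0.34445392]
```

View pics/s4.png

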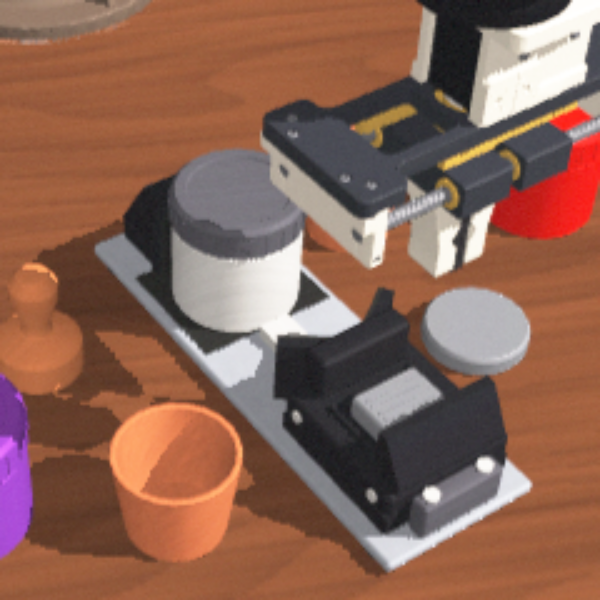

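The jaw rests against the stop at (410,500), the gripper is clear, and the canister (237,240), cup (177,480), tamper and puck (475,330) have not moved. I'm handing in.

```bash
python3 -c "
from station import order; print(order.job_done())"
```

```text
the job is handed in; nothing more can be done
None
```

The release was pressed, the jaw pushed back to its end stop and let go, and the job is handed in at about 9 s. The last picture showed the canister standing in place and the cups, tamper and puck apparently unmoved, but the hand-in returned no verdict.

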